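# Seat the round-bottomed bottle on the decorating turntable

### The arm

A 7-joint arm with a two-finger parallel gripper is mounted at the origin on the work surface. World frame = base frame: x ahead of the robot, y to its left, z up, the work surface at z = 0. Lengths are in m, angles in rad, forces in N, time in s.
With the tool pointing down it reaches from about 0.35 to 0.9 m from the base axis. Payload 8.1 kg.
Tool frame: the origin (TCP) lies on the centre line of the jaws, within the pads' length; the fingertips stand 17 mm ahead of it and the grasp point (between the pads) lies 2 mm behind it; z points along the fingers, y is the direction in which the jaws open and shut (so a half turn about z gives the same grasp; the last joint's range is limited). The gripper opens to 92 mm and grips with 3 to 60 N. Pads are 19 mm wide; open, the fingers measure 130 mm over their backs; the gripper's body (75 mm by 190 mm) begins 47 mm behind the grasp point.
Start: joints at [-1.351, 0.434, 0.025, 1.573, -0.012, 1.134, -0.075], TCP at [0.198, 0.593, 0.244] pointing down, gripper open.
Joint ranges: [-2.62, 2.62], [-0.44, 2.09], [-1.27, 1.32], [0.08, 2.57], [-1.32, 4.46], [0.12, 2], [-2.74, 2.74]. Speed limits (rad/s): [2.22, 2.22, 3.01, 3.01, 3.14, 3.14, 3.14].

### API

Orientations are given as a rotation vector (axis times angle).
In Python, from cell import arm, imaging, job gives the robot as it stands.
- The arm moves only by the tool jog_arm, never from a script. Its argument "moves" is a list of rows, each an object with "fingers": the closure, from -1 (fully open) to 1 (shut); "xyz": the shift along the tool's x, y, z in cm, a list of three; "angular": the turn, a rotation vector about the tool's x, y, z in rad, a list of three. In form: [{"fingers": fingers, "xyz": [dx, dy, dz], "angular": [ax, ay, az]}, ...]. A call has 1 to 12 rows; each row is the pose to reach, as a shift and turn from the pose commanded when the call began, along the tool's axes at that moment; what a row does not reach only later rows make up. A row lasts 1/8 s, in which the tool goes at most 62.5 mm and 10.7 degrees, less where a joint would pass 70% of its speed; a pose out of reach is approached as far as the arm can. A call with a gripper value outside its range is refused whole. The fingers move at their own pace and stop on an object; "grip_force" is the grip in N (left out, the last holds). Time passes only in rows, so rows that repeat a pose let the fingers close. It gives the time, the measured TCP pose, the force and the opening at its end, in the units of the state.
- arm.observe(): the state, without advancing time (a new reading comes with each control period).
- imaging.get_image(name): name is "scene" or "top" or "wrist"; returns the picture (384x512x3 uint8, red, green, blue); there is no depth.
- imaging.camera_params(name): a dict with "fx", "fy", "cx", "cy" (pixels), "dist" ([k1, k2, p1, p2, k3] as OpenCV has them; the pictures are not rectified), "rvec" (rotation vector, rad) and "tvec" (3), from world to camera coordinates, as OpenCV has them; the wrist camera has in their place "hand_eye" (4x4, takes a point from camera to tool coordinates, whose origin is the TCP and whose axes are the flange's). Camera axes: x right, y down, z forward; pixel columns grow to the right and rows downward; lengths in m; the calibration is good to about 2 mm. A picture is of the moment at which its call begins: read the wrist's pose just before it. camera_params takes no time and is no camera call.
- job.sign_off(): hands the job in, once; it reports no verdict.
The state is a dict: "clock": time; "joints": joint angles; "dq": joint speeds; "joint_efforts": joint torques, N m; "position": TCP position; "ee_rot": TCP orientation; "force": force on the tool from outside, world axes, zero at the start; "ft_torque": the same for the moment, N m; "width": opening from 0.0 (shut) to 1.0 (fully open).
Only numpy, scipy, OpenCV 4.12 (cv2) and the standard library are available. Lean on these libraries where they do the work, as an engineer would, in place of code of your own. Each camera call takes 0.05 s, during which the arm holds its last target. There are 200 camera calls.

### The job

Take the terracotta round-bottomed bottle from the ware board and set it gently, upright and level, in the white plaster ring in the middle of the decorating turntable, so that it can be painted. Leave the blue bottle standing in its place and let go of the terracotta one.

Things in the scene. Friction and masses are not known exactly. Their poses are not given: they have to be found in the camera images.
- bottle: Terracotta (red-brown) bottle with white band, about 0.3 kg, the one to move. Body: ball of 80 mm diameter, round bottom. Straight neck of 36 mm diameter from 76 to 118 mm above the bottom, then a lip of 43 mm diameter, top at 127 mm. Grasp it by the neck from above. Origin: lowest point of the ball; z runs up the neck. Starts upright in one of the ware board's two cork rings.
- blue_bottle: Glazed blue bottle with white band, same shape, size and origin as the terracotta one, standing in the ware board's other cork ring, 150 mm away. To be left alone.
- ware_board: Fixed plywood board lying on the table at the left or right, 120 mm (its x) by 300 mm (its y), 12 mm thick, origin under its centre. Two cork rings 75 mm either side of its centre along y, tops 28 mm above the table, 56 mm bore.
- seat (a point): Centre of the top face of the white plaster ring fixed in the middle of the aluminium turntable (disc of 190 mm diameter, top 50 mm above the table; it does not turn or move). Ring 22 mm high, 92 mm outside, 56 mm bore, top 72 mm above the table. z up. A seated bottle's lowest point is on the ring's axis, 11 mm below this point. A loose cork ring on the table is not the target.
Things that resemble listed ones, but are neither listed nor needed, are in the scene too. What is shaped like the bottle but pink is not meant. What is shaped like the part that bears seat but green is not meant.

How it is judged:
By the outcome, as a careful person would: the job done as asked, in the order asked, and still so for the second after the job is handed in, with the robot touching nothing.
It also fails if it takes over 38 s, if anything falls off the work surface, if the arm or the gripper's body presses on something with over 40 N, if the wrist force passes 120 N, or if a joint passes its speed limit or range.

## Working session

There is one attempt and no reset: what is moved stays moved. The work goes in short steps, Python scripts to look and compute and a tool call to move; the robot and the scene stay as the last step left them, time stands still between calls to the robot, and variables do not carry over. Pictures are saved under pics/ and viewed, about 8 in all and at most 12, crops included, and the job is handed in when it is done.

Besides the shell and the picture viewer there is one more tool, called after ">>>" as name(argument=value, ...), one argument or row to a line, values as JSON. jog_arm: Moves the arm, as the interface text tells. Its arguments: {"type":"object","properties":{"moves":{"type":"array"},"grip_force":{"type":"number"}},"required":["moves"]}

```bash
mkdir -p pics; python3 - <<'E'
from cell import arm, imaging
import cv2,numpy as np
s=arm.observe();print(s['clock'],s['position'],s['ee_rot'],s['width'])
a=[imaging.get_image(n)[:,:,::-1] for n in("scene","top")]
for n,i in zip(("scene","top"),a): cv2.imwrite(f'pics/{n}0.png',i); p=imaging.camera_params(n);print(n,p)
print(imaging.camera_params('wrist'))
E
```

```text
0.0 [0.1981467  0.59227203 0.24297048] [-5.04919650e-01 -3.10063832e+00  2.35815673e-03] 1.00019583194656
scene {'fx': 393.44862290825523, 'fy': 393.44862290825523, 'cx': 259.08406238945395, 'cy': 189.71851211198043, 'dist': array([-0.06068187,  0.        ,  0.        ,  0.        ,  0.        ]), 'rvec': array([ 1.97616816,  1.79139827, -0.5096726 ]), 'tvec': array([-0.02254383, -0.30171607,  1.27080989])}
top {'fx': 481.2421960780319, 'fy': 481.2421960780319, 'cx': 250.62178718511538, 'cy': 188.27902813301182, 'dist': array([0.06467967, 0.        , 0.        , 0.        , 0.        ]), 'rvec': array([ 2.11083863, -2.10606443,  0.17125439]), 'tvec': array([-0.00381325,  0.41173662,  1.14176883])}
{'fx': 281.94494533974364, 'fy': 281.94494533974364, 'cx': 254.33066254399475, 'cy': 192.20459397701183, 'dist': array([0.00804387, 0.        , 0.        , 0.        , 0.        ]), 'hand_eye': array([[-5.69349399e-04, -9.58217624e-01, -2.86039615e-01,
         7.70304332e-02],
       [ 9.99999704e-01, -3.97589490e-04, -6.58552047e-04,
        -5.79626791e-04],
       [ 5.17309832e-04, -2.86039906e-01,  9.58217567e-01,
        -1.41219029e-01],
       [ 0.00000000e+00,  0.00000000e+00,  0.00000000e+00,
         1.00000000e+00]])}
```

View pics/scene0.png

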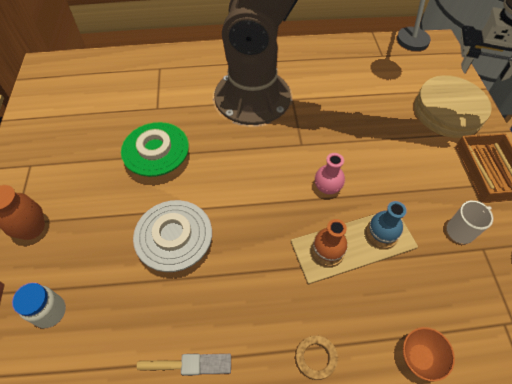

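View pics/top0.png

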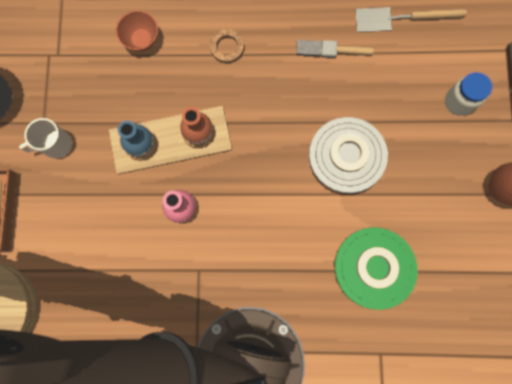

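Scene view: terracotta bottle at (331,243), blue at (387,226), pink lookalike at (330,178) off the board, grey turntable at (172,236), green decoy at (154,148). In the top view the terracotta is at (195,126), and the turntable ring at (350,152). The large terracotta pot at the edge is not on the board. Next is an enlarged crop to confirm.

```bash
cat > h.py <<'E'
import numpy as np,cv2
from cell import arm,imaging
from scipy.spatial.transform import Rotation as R
def ray(n,uv,s=None):
    p=imaging.camera_params(n);K=np.array([[p['fx'],0,p['cx']],[0,p['fy'],p['cy']],[0,0,1]])
    d=np.append(cv2.undistortPoints(np.array([[uv]],float),K,p['dist']).ravel(),1)
    if n=='wrist':
        H=p['hand_eye'];T=np.eye(4);T[:3,:3]=R.from_rotvec(s['ee_rot']).as_matrix();T[:3,3]=s['position'];M=T@H
        return M[:3,3],M[:3,:3]@d
    r=cv2.Rodrigues(p['rvec'])[0];return -r.T@p['tvec'],r.T@d
def at(n,uv,z,s=None):
    c,d=ray(n,uv,s);return (c+d*(z-c[2])/d[2]).round(4)
E
python3 - <<'E'
import cv2,numpy as np
t=cv2.imread('pics/top0.png');s=cv2.imread('pics/scene0.png')
f=lambda i,x,y:cv2.resize(i[y:y+100,x:x+130],None,fx=3,fy=3,interpolation=cv2.INTER_CUBIC)
cv2.imwrite('pics/crop.png',np.vstack([np.hstack([f(t,110,90),f(t,285,105)]),np.hstack([f(s,290,190),f(s,110,185)])]))
E
```

```text
(no output)
```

View pics/crop.png

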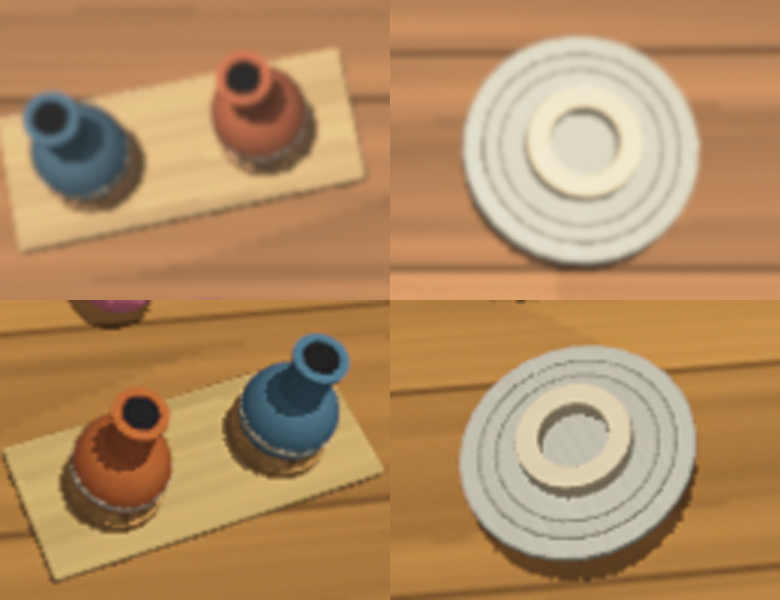

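The crop confirms the terracotta bottle on the board (top lip ~(191,116)), blue beside it (127,130), and the cream/white ring on the grey turntable (349.7,152.3).

```bash
python3 - <<'E'
from h import *
for k,z,t,c in(("terra",.144,(191,116.3),(337,228)),("blue",.144,(127.3,129.7),(396.7,209)),("ring",.072,(349.7,152.3),(171.3,230.7))):
    print(k,at('top',t,z),at('scene',c,z))
for uv in((223.3,106),(231.7,150),(116.7,173.3)):print(at('top',uv,.012))
s=arm.observe();print(R.from_rotvec(s['ee_rot']).as_matrix().round(3))
E
```

```text
terra [0.5603 0.1322 0.144 ] [0.5638 0.1347 0.144 ]
blue [0.5284 0.2774 0.144 ] [0.5299 0.2805 0.144 ]
ring [ 0.4932 -0.2411  0.072 ] [ 0.4986 -0.238   0.072 ]
[0.6346 0.07   0.012 ]
[0.5166 0.0467 0.012 ]
[0.4558 0.3377 0.012 ]
[[-0.948  0.317 -0.   ]
 [ 0.317  0.948 -0.001]
 [-0.    -0.001 -1.   ]]
```

>>> jog_arm(
  moves=[
    {"fingers": -1,"xyz": [-49,-32,0],"angular": [0,0,1.026]},
    {"fingers": -1,"xyz": [-49,-32,0],"angular": [0,0,1.026]},
    {"fingers": -1,"xyz": [-49,-32,0],"angular": [0,0,1.026]},
    {"fingers": -1,"xyz": [-49,-32,0],"angular": [0,0,1.026]},
    {"fingers": -1,"xyz": [-49,-32,0],"angular": [0,0,1.026]},
    {"fingers": -1,"xyz": [-49,-32,0],"angular": [0,0,1.026]},
    {"fingers": -1,"xyz": [-49,-32,0],"angular": [0,0,1.026]},
    {"fingers": -1,"xyz": [-49,-32,0],"angular": [0,0,1.026]},
    {"fingers": -1,"xyz": [-49,-32,0],"angular": [0,0,1.026]},
    {"fingers": -1,"xyz": [-49,-32,0],"angular": [0,0,1.026]},
    {"fingers": -1,"xyz": [-49,-32,0],"angular": [0,0,1.026]},
    {"fingers": -1,"xyz": [-49,-32,0],"angular": [0,0,1.026]},
  ],
)

```text
clock: 1.6
position: [0.5607, 0.1349, 0.2433]
ee_rot: [-1.96, -2.454, 0.001]
force: [-0.4, -0.3, -0.3]
width: 1.003
```

>>> jog_arm(
  moves=[
    {"fingers": -1,"xyz": [0,0,0],"angular": [0,0,0]},
    {"fingers": -1,"xyz": [0,0,0],"angular": [0,0,0]},
  ],
)

```text
clock: 1.85
position: [0.5609, 0.1349, 0.2438]
ee_rot: [-1.959, -2.455, -0.0]
force: [-0.2, 0.5, 0.1]
width: 1.001
```

```bash
python3 - <<'E'
from h import *
s=arm.observe();print(s)
im=imaging.get_image('wrist');cv2.imwrite('pics/w1.png',im[:,:,::-1])
import pickle;pickle.dump(s,open('s1.pkl','wb'))
print(R.from_rotvec(s['ee_rot']).as_matrix().round(4))
E
```

```text
{'clock': 1.85, 'joints': array([-0.64481865,  0.36864333,  0.43370498,  1.71994293, -0.17203637,
        1.09067017,  0.06676706]), 'dq': array([ 0.0031687 ,  0.00014723,  0.00590933, -0.00145493, -0.0018651 ,
        0.00067369,  0.00185034]), 'joint_efforts': array([ 1.89883093e-02, -5.68016052e+01,  5.64901203e+00, -3.03159392e+01,
       -6.08713576e-02,  4.69361222e-02, -7.84715259e-03]), 'position': array([0.56094393, 0.13487364, 0.2437662 ]), 'ee_rot': array([-1.95937745e+00, -2.45524251e+00, -3.23535587e-04]), 'force': array([-0.15206006,  0.51388308,  0.08825374]), 'ft_torque': array([-0.12701565,  0.03629744,  0.00087529]), 'width': 1.0014240726275367}
[[-2.218e-01  9.751e-01 -1.000e-04]
 [ 9.751e-01  2.218e-01  4.000e-04]
 [ 4.000e-04 -1.000e-04 -1.000e+00]]
```

View pics/w1.png

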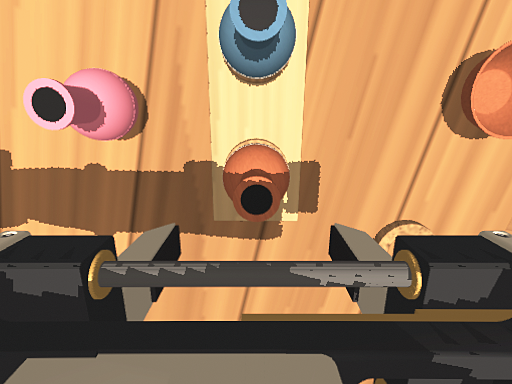

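The wrist view shows the terracotta lip at (257,199) between the jaws, with blue behind at (258,12) and pink at (49,104).

```bash
python3 - <<'E'
from h import *;import pickle
s=pickle.load(open('s1.pkl','rb'))
p=at('wrist',(257,199),.144,s);print(p,at('wrist',(258,12),.144,s),at('wrist',(49,104),.127,s))
M=R.from_rotvec(s['ee_rot']).as_matrix();print(M.T@(p-s['position']))
E
```

```text
[0.5635 0.1337 0.144 ] [0.5314 0.277  0.144 ] [0.3691 0.173  0.127 ]
[-0.00175193  0.00223802  0.09976536]
```

>>> jog_arm(
  moves=[
    {"fingers": -1,"xyz": [-0.15,0.2,0],"angular": [0,0,0]},
    {"fingers": -1,"xyz": [-0.15,0.2,4],"angular": [0,0,0]},
    {"fingers": -1,"xyz": [-0.15,0.2,7],"angular": [0,0,0]},
    {"fingers": -1,"xyz": [-0.15,0.2,10],"angular": [0,0,0]},
    {"fingers": -1,"xyz": [-0.15,0.2,12],"angular": [0,0,0]},
    {"fingers": -1,"xyz": [-0.15,0.2,13],"angular": [0,0,0]},
    {"fingers": -1,"xyz": [-0.15,0.2,13],"angular": [0,0,0]},
    {"fingers": -1,"xyz": [-0.15,0.2,13],"angular": [0,0,0]},
  ],
)

```text
clock: 2.9
position: [0.5643, 0.1329, 0.1146]
ee_rot: [1.961, 2.453, 0.002]
force: [0.4, 0.1, 0.5]
width: 0.999
```

>>> jog_arm(
  grip_force=25,
  moves=[
    {"fingers": 1,"xyz": [0,0,0],"angular": [0,0,0]},
    {"fingers": 1,"xyz": [0,0,0],"angular": [0,0,0]},
    {"fingers": 1,"xyz": [0,0,0],"angular": [0,0,0]},
    {"fingers": 1,"xyz": [0,0,0],"angular": [0,0,0]},
    {"fingers": 1,"xyz": [0,0,0],"angular": [0,0,0]},
    {"fingers": 1,"xyz": [0,0,0],"angular": [0,0,0]},
    {"fingers": 1,"xyz": [0,0,0],"angular": [0,0,0]},
    {"fingers": 1,"xyz": [0,0,0],"angular": [0,0,0]},
  ],
)

```text
clock: 3.9
position: [0.5636, 0.1328, 0.1137]
ee_rot: [-1.962, -2.454, 0.0]
force: [-1.1, -0.0, 1.2]
width: 0.456
```

>>> jog_arm(
  moves=[
    {"fingers": 1,"xyz": [0,0,0],"angular": [0,0,0]},
    {"fingers": 1,"xyz": [0,0,0],"angular": [0,0,0]},
    {"fingers": 1,"xyz": [0,0,0],"angular": [0,0,0]},
    {"fingers": 1,"xyz": [0,0,0],"angular": [0,0,0]},
  ],
)

```text
clock: 4.4
position: [0.5637, 0.1328, 0.1137]
ee_rot: [-1.962, -2.454, 0.0]
force: [-1.3, 0.5, 0.4]
width: 0.45
```

Opening is 41 mm where the neck should give 36 mm, so I'll look.

```bash
python3 - <<'E'
from h import *
s=arm.observe();print(s['width'],s['force'])
w=imaging.get_image('wrist')[:,:,::-1];c=imaging.get_image('scene')[:,:,::-1]
f=lambda i:cv2.resize(i,(400,400),interpolation=cv2.INTER_CUBIC)
cv2.imwrite('pics/w2.png',np.hstack([f(w[140:340,156:356]),f(c[165:295,275:405])]))
E
```

```text
0.45015764910202516 [-1.30848713  0.52106563  0.3786869 ]
```

View pics/w2.png

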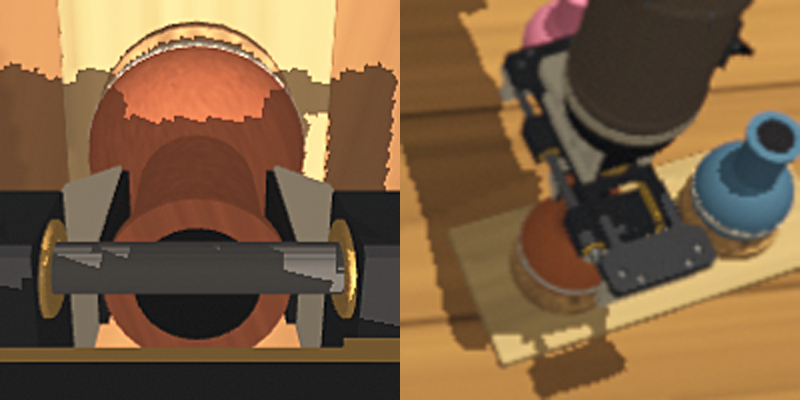

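The pads are at the lip's underside (pad top is about TCP+21 mm, z≈0.135), so they pinch the lip edge. I'll reopen, go 2 mm lower, and regrip.

>>> jog_arm(
  moves=[
    {"fingers": -0.4,"xyz": [0,0,0],"angular": [0,0,0]},
    {"fingers": -0.4,"xyz": [0,0,0],"angular": [0,0,0]},
    {"fingers": -0.4,"xyz": [0,0,0],"angular": [0,0,0]},
    {"fingers": -0.4,"xyz": [0,0,0.2],"angular": [0,0,0]},
    {"fingers": -0.4,"xyz": [0,0,0.2],"angular": [0,0,0]},
    {"fingers": 1,"xyz": [0,0,0.2],"angular": [0,0,0]},
    {"fingers": 1,"xyz": [0,0,0.2],"angular": [0,0,0]},
    {"fingers": 1,"xyz": [0,0,0.2],"angular": [0,0,0]},
    {"fingers": 1,"xyz": [0,0,0.2],"angular": [0,0,0]},
    {"fingers": 1,"xyz": [0,0,0.2],"angular": [0,0,0]},
    {"fingers": 1,"xyz": [0,0,0.2],"angular": [0,0,0]},
    {"fingers": 1,"xyz": [0,0,0.2],"angular": [0,0,0]},
  ],
)

```text
clock: 6.0
position: [0.5637, 0.1327, 0.1118]
ee_rot: [1.962, 2.454, 0.0]
force: [-0.8, 0.5, 0.4]
width: 0.442
```

>>> jog_arm(
  moves=[
    {"fingers": 1,"xyz": [0,0,0],"angular": [0,0,0]},
    {"fingers": 1,"xyz": [0,0,0],"angular": [0,0,0]},
  ],
)

```text
clock: 6.25
position: [0.5637, 0.1328, 0.1117]
ee_rot: [-1.962, -2.454, -0.0]
force: [-1.2, -0.3, 0.4]
width: 0.446
```

>>> jog_arm(
  moves=[
    {"fingers": 1,"xyz": [0,0,-0.5],"angular": [0,0,0]},
    {"fingers": 1,"xyz": [0,0,-1.5],"angular": [0,0,0]},
    {"fingers": 1,"xyz": [0,0,-3],"angular": [0,0,0]},
    {"fingers": 1,"xyz": [0,0,-5],"angular": [0,0,0]},
    {"fingers": 1,"xyz": [0,0,-7],"angular": [0,0,0]},
    {"fingers": 1,"xyz": [0,0,-9],"angular": [0,0,0]},
    {"fingers": 1,"xyz": [0,0,-10],"angular": [0,0,0]},
    {"fingers": 1,"xyz": [0,0,-10],"angular": [0,0,0]},
    {"fingers": 1,"xyz": [0,0,-10],"angular": [0,0,0]},
  ],
)

```text
clock: 7.38
position: [0.5633, 0.1327, 0.2111]
ee_rot: [-1.961, -2.453, 0.001]
force: [0.1, -1.2, -3.5]
width: 0.447
```

```bash
python3 - <<'E'
from h import *
s=arm.observe();print(s['position'],s['width'],s['force'],s['ft_torque'])
w=imaging.get_image('wrist')[:,:,::-1];c=imaging.get_image('scene')[:,:,::-1]
f=lambda i:cv2.resize(i,(400,400),interpolation=cv2.INTER_CUBIC)
cv2.imwrite('pics/w3.png',np.hstack([f(w[140:340,156:356]),f(c[105:265,275:435])]))
E
```

```text
[0.56325308 0.13272967 0.21112093] 0.44661579645004207 [ 0.0544714  -1.24228501 -3.4652309 ] [-0.09920402  0.01286802  0.01562478]
```

View pics/w3.png

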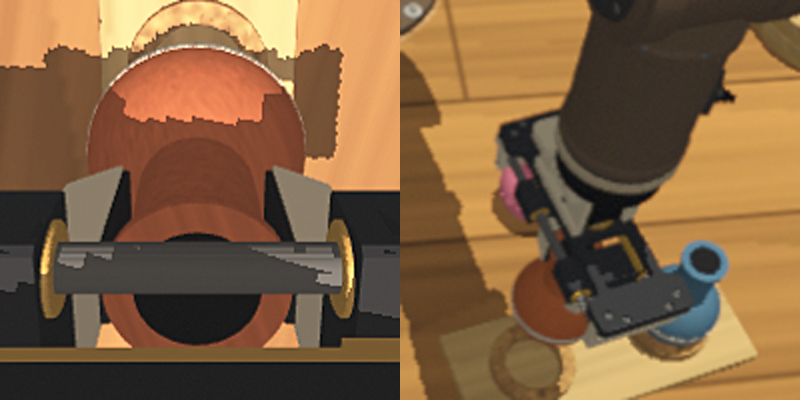

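The bottle is held and looks upright (3.5 N, no tilt change); blue still stands in its ring. Next I carry it just past the turntable, so the wrist camera sees the ring.

>>> jog_arm(
  moves=[
    {"fingers": 1,"xyz": [-1.5,-0.7,-0.5],"angular": [0,0,0.03]},
    {"fingers": 1,"xyz": [-4,-2,-1],"angular": [0,0,0.07]},
    {"fingers": 1,"xyz": [-8,-4,-1.5],"angular": [0,0,0.13]},
    {"fingers": 1,"xyz": [-12.5,-6.2,-2],"angular": [0,0,0.2]},
    {"fingers": 1,"xyz": [-17,-8.4,-2],"angular": [0,0,0.27]},
    {"fingers": 1,"xyz": [-21.5,-10.6,-2],"angular": [0,0,0.34]},
    {"fingers": 1,"xyz": [-26,-12.9,-2],"angular": [0,0,0.41]},
    {"fingers": 1,"xyz": [-30.5,-15.1,-2],"angular": [0,0,0.48]},
    {"fingers": 1,"xyz": [-35,-17.3,-2],"angular": [0,0,0.56]},
    {"fingers": 1,"xyz": [-38.8,-19.2,-2],"angular": [0,0,0.62]},
    {"fingers": 1,"xyz": [-41.5,-20.5,-2],"angular": [0,0,0.66]},
    {"fingers": 1,"xyz": [-42.6,-21.1,-2],"angular": [0,0,0.68]},
  ],
)

```text
clock: 8.98
position: [0.449, -0.3324, 0.2323]
ee_rot: [2.673, 1.65, -0.001]
force: [-0.3, -0.8, -4.3]
width: 0.445
```

>>> jog_arm(
  moves=[
    {"fingers": 1,"xyz": [0,0,0],"angular": [0,0,0]},
    {"fingers": 1,"xyz": [0,0,0],"angular": [0,0,0]},
    {"fingers": 1,"xyz": [0,0,0],"angular": [0,0,0]},
  ],
)

```text
clock: 9.35
position: [0.4522, -0.3279, 0.2317]
ee_rot: [-2.665, -1.662, -0.001]
force: [0.1, 0.0, -3.1]
width: 0.448
```

```bash
python3 - <<'E'
from h import *;import pickle
s=arm.observe();print(s['position'],s['width'],s['force'],s['joints'])
print(R.from_rotvec(s['ee_rot']).as_matrix().round(4))
w=imaging.get_image('wrist')[:,:,::-1];cv2.imwrite('pics/w4.png',cv2.resize(w,(768,576),interpolation=cv2.INTER_CUBIC))
pickle.dump(s,open('s4.pkl','wb'))
E
```

```text
[ 0.45222009 -0.32790068  0.23165018] 0.4479773114486936 [ 0.06101153  0.03438016 -3.12091926] [ 0.01105152  0.38877098  0.71697978  1.79508656 -0.2893446   1.06563305
  0.3772632 ]
[[ 4.402e-01  8.979e-01  1.000e-04]
 [ 8.979e-01 -4.402e-01  7.000e-04]
 [ 7.000e-04 -3.000e-04 -1.000e+00]]
```

View pics/w4.png

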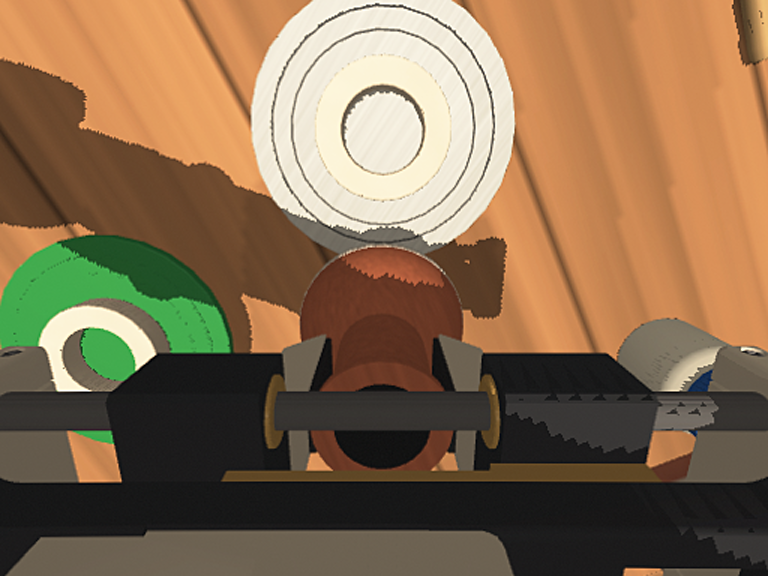

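Wrist view: plaster ring on the grey turntable centred about (383,128) in the enlarged picture (outer edges x 316–451, y 53–201; bore 341–425, 86–174); held bottle's mouth at about (381,426).

```bash
python3 - <<'E'
from h import *;import pickle
s=pickle.load(open('s4.pkl','rb'));M=R.from_rotvec(s['ee_rot']).as_matrix()
g=lambda u,v,z:at('wrist',((u+.5)/1.5-.5,(v+.5)/1.5-.5),z,s)
for l in([(383,53),(383,201)],[(316,127),(451,127)],[(383,86),(383,174)],[(341,129),(425,129)]):
    a,b=[g(*q,.072) for q in l];print((a+b)/2,np.linalg.norm(a-b),M.T@((a+b)/2-s['position']))
zl=s['position'][2]-.0951+.127
for l in([(381,384),(381,468)],[(333,426),(430,426)]):
    a,b=[g(*q,zl) for q in l];print((a+b)/2,np.linalg.norm(a-b),M.T@((a+b)/2-s['position']))
E
```

```text
[ 0.496   -0.24135  0.072  ] 0.09230801698660847 [0.09687303 0.00125481 0.15971826]
[ 0.4973 -0.2395  0.072 ] 0.08980267256602105 [0.09910639 0.00160779 0.15971974]
[ 0.49585 -0.2417   0.072  ] 0.05505315613114294 [0.09649273 0.00127418 0.15971799]
[ 0.49645 -0.24045  0.072  ] 0.05603730900034366 [0.09787923 0.00126272 0.15971897]
[ 0.4527  -0.32725  0.2636 ] 0.028890309794116085 [ 0.00081804  0.0001363  -0.03194929]
[ 0.453  -0.3269  0.2636] 0.02897999309868794 [ 0.00126436  0.00025162 -0.031949  ]
```

>>> jog_arm(
  moves=[
    {"fingers": 1,"xyz": [1.5,0,0],"angular": [0,0,0]},
    {"fingers": 1,"xyz": [4,0.1,0],"angular": [0,0,0]},
    {"fingers": 1,"xyz": [7,0.1,0],"angular": [0,0,0]},
    {"fingers": 1,"xyz": [9,0.1,0],"angular": [0,0,0]},
    {"fingers": 1,"xyz": [9.6,0.12,0],"angular": [0,0,0]},
    {"fingers": 1,"xyz": [9.6,0.12,0],"angular": [0,0,0]},
    {"fingers": 1,"xyz": [9.6,0.12,2],"angular": [0,0,0]},
    {"fingers": 1,"xyz": [9.6,0.12,4],"angular": [0,0,0]},
    {"fingers": 1,"xyz": [9.6,0.12,5.5],"angular": [0,0,0]},
    {"fingers": 1,"xyz": [9.6,0.12,6.5],"angular": [0,0,0]},
    {"fingers": 1,"xyz": [9.6,0.12,7.0],"angular": [0,0,0]},
    {"fingers": 1,"xyz": [9.6,0.12,7.0],"angular": [0,0,0]},
  ],
)

```text
clock: 10.9
position: [0.4952, -0.2438, 0.1617]
ee_rot: [-2.668, -1.659, 0.0]
force: [0.0, 1.6, -2.9]
width: 0.446
```

>>> jog_arm(
  moves=[
    {"fingers": 1,"xyz": [0,0,0],"angular": [0,0,0]},
    {"fingers": 1,"xyz": [0,0,0.1],"angular": [0,0,0]},
    {"fingers": 1,"xyz": [0,0,0.2],"angular": [0,0,0]},
    {"fingers": 1,"xyz": [0,0,0.3],"angular": [0,0,0]},
    {"fingers": 1,"xyz": [0,0,0.3],"angular": [0,0,0]},
  ],
)

```text
clock: 11.52
position: [0.4951, -0.2436, 0.1586]
ee_rot: [-2.668, -1.659, 0.0]
force: [0.4, 0.4, -2.7]
width: 0.448
```

```bash
python3 - <<'E'
from h import *
s=arm.observe();print(s['position'],s['width'],s['force'],s['ft_torque'])
c=imaging.get_image('scene')[:,:,::-1];t=imaging.get_image('top')[:,:,::-1]
f=lambda i:cv2.resize(i,(400,400),interpolation=cv2.INTER_CUBIC)
cv2.imwrite('pics/w5.png',np.hstack([f(c[140:290,100:250]),f(t[80:230,270:420])]))
E
```

```text
[ 0.49510642 -0.24362948  0.15863712] 0.44789564874502835 [ 0.36372474  0.3643305  -2.71957445] [-0.11279692  0.08824102 -0.00123445]
```

View pics/w5.png

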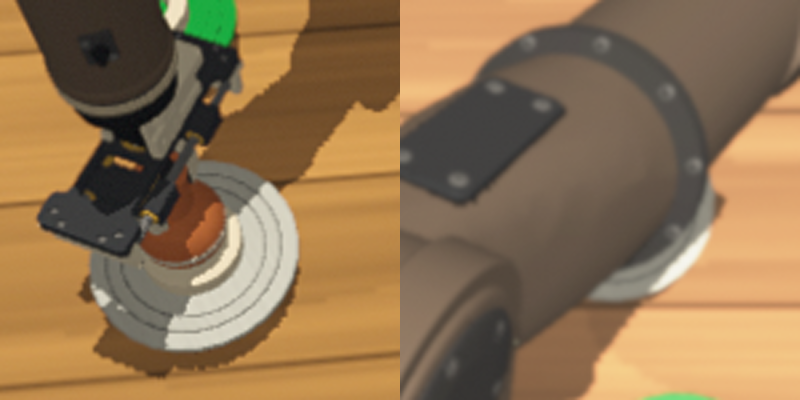

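Bottle sits just above the ring, apparently concentric; measured TCP is 1.5 mm short in tool x. I'll correct that and lower it in small steps.

>>> jog_arm(
  moves=[
    {"fingers": 1,"xyz": [0.15,0,0],"angular": [0,0,0]},
    {"fingers": 1,"xyz": [0.15,0,0.05],"angular": [0,0,0]},
    {"fingers": 1,"xyz": [0.15,0,0.1],"angular": [0,0,0]},
    {"fingers": 1,"xyz": [0.15,0,0.15],"angular": [0,0,0]},
    {"fingers": 1,"xyz": [0.15,0,0.15],"angular": [0,0,0]},
  ],
)

```text
clock: 12.25
position: [0.4958, -0.2423, 0.1572]
ee_rot: [-2.668, -1.659, 0.0]
force: [0.7, 0.3, -3.3]
width: 0.443
```

>>> jog_arm(
  moves=[
    {"fingers": 1,"xyz": [0,0,0.05],"angular": [0,0,0]},
    {"fingers": 1,"xyz": [0,0,0.05],"angular": [0,0,0]},
    {"fingers": 1,"xyz": [0,0,0.05],"angular": [0,0,0]},
  ],
)

```text
clock: 12.62
position: [0.4959, -0.2423, 0.1568]
ee_rot: [2.668, 1.659, 0.0]
force: [-0.3, 0.7, -2.6]
width: 0.443
```

>>> jog_arm(
  moves=[
    {"fingers": 1,"xyz": [0,0,0.05],"angular": [0,0,0]},
    {"fingers": 1,"xyz": [0,0,0.05],"angular": [0,0,0]},
    {"fingers": 1,"xyz": [0,0,0.05],"angular": [0,0,0]},
  ],
)

```text
clock: 13.0
position: [0.496, -0.2423, 0.1564]
ee_rot: [2.668, 1.659, 0.0]
force: [-0.7, 0.3, 1.4]
width: 0.443
```

>>> jog_arm(
  moves=[
    {"fingers": 1,"xyz": [0,0,0.05],"angular": [0,0,0]},
    {"fingers": 1,"xyz": [0,0,0.05],"angular": [0,0,0]},
    {"fingers": 1,"xyz": [0,0,0.05],"angular": [0,0,0]},
  ],
)

```text
clock: 13.38
position: [0.4961, -0.2423, 0.1561]
ee_rot: [2.667, 1.659, 0.001]
force: [-0.7, 1.9, 4.2]
width: 0.445
```

Contact came at z≈0.1566 (0.1561 predicted). I'll ease off the pressure, then open in small steps.

>>> jog_arm(
  grip_force=5,
  moves=[
    {"fingers": 1,"xyz": [0.05,0,-0.04],"angular": [0,0,0]},
    {"fingers": 1,"xyz": [0.05,0,-0.04],"angular": [0,0,0]},
    {"fingers": 1,"xyz": [0.05,0,-0.04],"angular": [0,0,0]},
    {"fingers": 0.08,"xyz": [0.05,0,-0.04],"angular": [0,0,0]},
    {"fingers": 0.04,"xyz": [0.05,0,-0.04],"angular": [0,0,0]},
    {"fingers": 0,"xyz": [0.05,0,-0.04],"angular": [0,0,0]},
    {"fingers": -0.04,"xyz": [0.05,0,-0.04],"angular": [0,0,0]},
    {"fingers": -0.1,"xyz": [0.05,0,-0.04],"angular": [0,0,0]},
    {"fingers": -0.2,"xyz": [0.05,0,-0.04],"angular": [0,0,0]},
  ],
)

```text
clock: 14.5
position: [0.4961, -0.242, 0.1561]
ee_rot: [2.668, 1.659, 0.0]
force: [-0.0, 0.0, -0.5]
width: 0.591
```

```bash
python3 - <<'E'
from h import *;import pickle
s=arm.observe();print(s['position'],s['width'],s['force'])
w=imaging.get_image('wrist')[:,:,::-1];cv2.imwrite('pics/w6.png',cv2.resize(w[140:340,126:386],None,fx=2.5,fy=2.5,interpolation=cv2.INTER_CUBIC))
E
```

```text
[ 0.49608183 -0.24195834  0.15613632] 0.5912816926797677 [-0.0330141   0.04349582 -0.50764089]
```

View pics/w6.png

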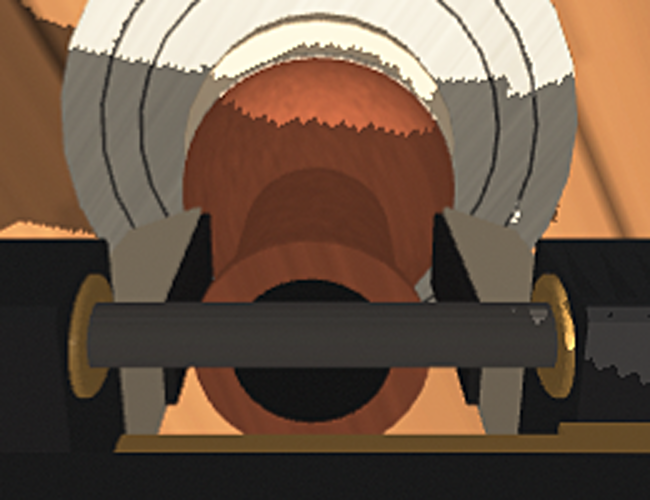

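Released and standing; the lip may lean about 1° to image left. I'll open fully, rise and measure it.

>>> jog_arm(
  moves=[
    {"fingers": -1,"xyz": [0,0,0],"angular": [0,0,0]},
    {"fingers": -1,"xyz": [0,0,0],"angular": [0,0,0]},
    {"fingers": -1,"xyz": [0,0,0],"angular": [0,0,0]},
    {"fingers": -1,"xyz": [0,0,0],"angular": [0,0,0]},
    {"fingers": -1,"xyz": [0,0,-1],"angular": [0,0,0]},
    {"fingers": -1,"xyz": [0,0,-3],"angular": [0,0,0]},
    {"fingers": -1,"xyz": [0,0,-6],"angular": [0,0,0]},
    {"fingers": -1,"xyz": [-2,0,-9],"angular": [0,0,0]},
    {"fingers": -1,"xyz": [-5,0,-9.5],"angular": [0,0,0]},
    {"fingers": -1,"xyz": [-8,0,-9.5],"angular": [0,0,0]},
    {"fingers": -1,"xyz": [-9,0,-9.5],"angular": [0,0,0]},
    {"fingers": -1,"xyz": [-9,0,-9.5],"angular": [0,0,0]},
  ],
)

```text
clock: 16.05
position: [0.4562, -0.3226, 0.2513]
ee_rot: [-2.669, -1.658, -0.0]
force: [-0.1, 0.7, -0.6]
width: 0.996
```

>>> jog_arm(
  moves=[
    {"fingers": -1,"xyz": [0,0,0],"angular": [0,0,0]},
    {"fingers": -1,"xyz": [0,0,0],"angular": [0,0,0]},
  ],
)

```text
clock: 16.3
position: [0.4569, -0.3215, 0.2509]
ee_rot: [-2.666, -1.661, -0.0]
force: [-0.1, -0.7, 0.2]
width: 0.998
```

```bash
python3 - <<'E'
from h import *;import pickle
s=arm.observe();print(s['position'],s['width'],s['force'])
pickle.dump(s,open('s7.pkl','wb'))
w=imaging.get_image('wrist')[:,:,::-1];cv2.imwrite('pics/w7.png',cv2.resize(w[0:200,146:366],None,fx=3,fy=3,interpolation=cv2.INTER_CUBIC))
E
```

```text
[ 0.45692406 -0.32150111  0.25094878] 0.9982022695422145 [-0.06415279 -0.71322198  0.21235091]
```

View pics/w7.png

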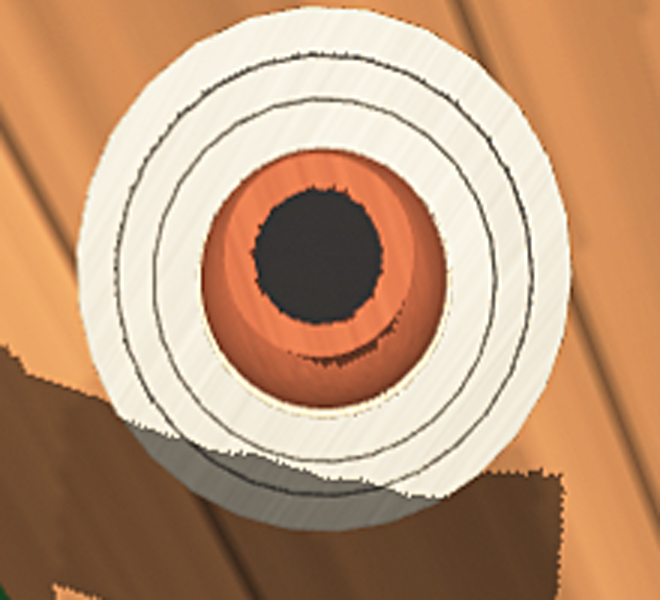

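The bottle stands in the ring: ball outline x 202–447, y 148–408; mouth x 254–383, y 188–324; turntable x 78–571. Now the lean.

```bash
python3 - <<'E'
from h import *;import pickle
s=pickle.load(open('s7.pkl','rb'));M=R.from_rotvec(s['ee_rot']).as_matrix()
g=lambda u,v,z:at('wrist',((u+.5)/3-.5+146,(v+.5)/3-.5),z,s)
L=(g(254,256,.188)+g(383,256,.188)+g(318.5,188,.188)+g(318.5,324,.188))/4
B=(g(202,278,.101)+g(447,278,.101)+g(324.5,148,.101)+g(324.5,408,.101))/4
T=(g(78,268,.05)+g(571,268,.05)+g(324,7,.05)+g(324,530,.05))/4
d=M.T@(L-B);print(L,B,T,d,np.degrees(d[:2]/.087))
E
```

```text
[ 0.496075 -0.2388    0.188   ] [ 0.496725 -0.240225  0.101   ] [ 0.497825 -0.2376    0.05    ] [ 0.00102881 -0.00124264 -0.08699914] [ 0.67754586 -0.81836811]
```

Lean is about 1°, within measuring error of level. A final overall check on stability and the blue bottle.

```bash
python3 - <<'E'
from h import *
s=arm.observe();print(s['clock'],s['force'])
c=imaging.get_image('scene')[:,:,::-1];cv2.imwrite('pics/s8.png',cv2.resize(c[90:300,80:440],None,fx=2,fy=2,interpolation=cv2.INTER_CUBIC))
E
```

```text
16.35 [-0.3544919  -0.72766691  0.00599376]
```

View pics/s8.png

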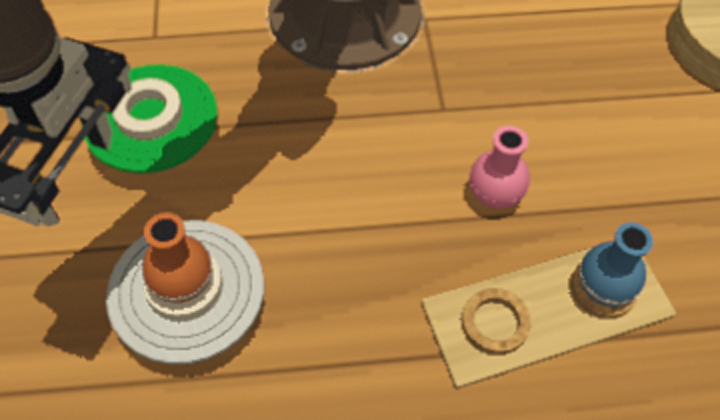

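The terracotta bottle stands upright in the white ring (mouth at (165,230) in the crop), the blue one stands in its cork ring at (632,240), and the gripper is clear of everything.

```bash
python3 -c "
from cell import job;print(job.sign_off())"
```

```text
the job is handed in; nothing more can be done
None
```

The terracotta bottle is standing in the white plaster ring on the grey turntable, released, with the gripper clear. I signed off at about 16.4 s on the clock.

- **Setting down:** it touched the ring at about z 0.1566 m against a predicted 0.1561 m, pressing with roughly 7 N at most before I eased off and opened the jaws in small steps.
- **Final checks:** after release, the wrist camera showed the bottle in the ring, its ball centre within about 3 mm of the turntable centre. It leans about 1°, which is near what I can measure, so I left it alone. The blue and pink bottles still stand where they were.
- **Disagreement:** the jaws read about 41 mm on the neck, where 36 mm was expected. Regripping 2 mm lower gave the same reading, so the pads may have caught the lip edge. The bottle was held without slipping or tilting, and I did not find the cause.

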